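# Hang the screwdriver rest on its cleat and lay the electric screwdriver in it

### The job

Hang the screwdriver rest on the low board: tip it by some 15 degrees so that its lower edge swings out from the board, bring its slanted rear strip over the middle of the slanted cleat, then let it swing down until it hangs plumb and fully home, and let go. Then take the electric screwdriver that stands upright on the bench and lay it on its side in the rest's two V-shaped saddles, centred. Leave the other things on the bench where they are.

Things in the scene. Friction and masses are not known exactly. Their poses are not given: they have to be found in the camera images.
- board: fixed low upright plywood board with a cleat on its front: 300 mm wide (y), 115 high, 20 thick. Origin: on the bench, middle of the foot of its front face; x points into the board (roughly away from the robot), y along it, z up
- cleat_edge (a point): middle of the cleat's free upper edge, at (-24, 0, 89) mm in the board's frame, axes as the board's. The cleat is an aluminium strip 200 mm long (y), 5 mm thick, slanting 45 degrees forwards and upwards from the face: its upper face starts at the board 65 mm above the bench and ends at this edge
- rest_bar (a point): centre of the grip bar of the loose screwdriver rest. x points from the bar to the rest's back (the side that goes to the board), y along the bar, z up; when standing on the bench it is 59 mm up. The bar is 14 mm thick (x), 26 mm high, free for 78 mm along y between two black cheeks, 66 mm clear of the back plate, whose back face is 78 mm behind this point
- rest: the rest: about 0.4 kg, 115 mm deep, 120 wide, 100 high, standing on the bench left or right. Axes as rest_bar; origin at the lower edge of the back face of its back plate (5 mm thick, 77 high). A foot block, 3 to 15 mm above the underside, stands out 30 mm behind the plate and meets the board when hung. Fully hung: origin 25 mm up, 30 mm in front of the board, axes along the board's
- strip_tip (a point): middle of the lower edge of the rest's rear strip, at (102, 0, -13) mm from rest_bar; axes as the rest's. The strip (120 mm along y, 5 mm thick) slants 45 degrees backwards and downwards from the plate; its underside leaves the plate 70 mm above the rest's underside and ends here. Fully hung, it lies on the cleat's upper face with this point 18 mm behind and 18 mm below cleat_edge
- cradle (a point): middle of the rest's cradle, where driver_mid belongs when laid, at (40, 0, 39) mm from rest_bar; axes as the rest's. Two V saddles with 45 degree sides, 45 mm wide at the mouth, 6 mm thick, at y = -42 and +42 mm, mouths level with this point. The screwdriver lies along y, nose to either side. Between the saddles all is free down to 21 mm below this point
- driver_mid (a point): loose electric screwdriver, 0.32 kg, 168 mm long, standing upright on its foot on the other side of the bench from the rest. Point on its axis 70 mm from the foot's underside; z points from foot to bit. Round: foot 42 mm in diameter for the first 10 mm, straight barrel of 32 mm diameter up to 130 mm, then a tapering nose and thin bit
- driver: the same screwdriver; origin at the centre of its foot's underside, axes as driver_mid
- mouse_a: bystander: computer mouse, 105 x 60 x 33 mm, origin under its centre
- mouse_b: bystander: computer mouse, 105 x 60 x 33 mm, origin under its centre
- drive: bystander: flat disk drive, 100 x 70 x 9 mm, origin under its centre
- pliers: bystander: pliers lying flat, 150 x 60 x 12 mm, origin near the pivot
- slim_driver: bystander: hand screwdriver, 180 mm long, lying flat
- carton: bystander: cardboard carton, 120 x 120 x 70 mm, origin under its centre
Mind the look-alikes: they are no part of the job. What is shaped like the rest but red or yellow is not meant.

How it is judged:
By the outcome, as a careful person would: the job done as asked, in the order asked, and still so for the second after the job is handed in, with the robot touching nothing.
It also fails if it takes over 72 s, if anything falls off the work surface, if the arm or the gripper's body presses on something with over 40 N, if the wrist force passes 120 N, or if a joint passes its speed limit or range.

### The arm

A 6-joint arm with a two-finger parallel gripper is mounted at the origin on the work surface. World frame = base frame: x ahead of the robot, y to its left, z up, the work surface at z = 0. Lengths are in m, angles in degrees, forces in N, time in s.
With the tool pointing down it reaches from about 0.3 to 0.75 m from the base axis. Payload 8.5 kg.
Tool frame: the origin (TCP) lies at the very end of the fingers, on their centre line; the grasp point (between the pads) lies env.pinch_z behind it (env.pinch_z is the distance from the TCP to the grasp point, in m); z points along the fingers, y is the line along which they close (so a half turn about z gives the same grasp; the last joint's range is limited). The gripper opens to 85 mm and grips with 20 to 120 N. Pads are 22 mm wide; open, the fingers measure 114 mm over their backs; the gripper's body (76 mm by 85 mm) begins 54 mm behind the grasp point. The pads swing forward as they close: fully open they stand 13 mm farther back than shut.
Start: joints at [-78.742, 21.807, 74.336, -0, 83.858, -12.336], TCP at [0.22, -0.504, 0.231] pointing down, gripper open.
Joint ranges: [-178.18, 178.18], [-50.72, 133.34], [12.68, 142.11], [-81.47, 261.47], [9.98, 163.14], [-165.26, 165.26]. Speed limits (degrees/s): [136.94, 136.94, 180, 180, 180, 180].

### API

Orientations are given as a 3x3 rotation matrix whose columns are the frame's x, y, z axes.
In Python, from rig import telemetry, get_image, env gives the robot as it stands. The module is installed in compiled form; this text tells all that it offers.
- The arm moves only by the tool apply_moves, never from a script. Its argument "series" is a list of rows, each a list of 7 numbers: the shift along the tool's x, y, z in mm, then the turn, a rotation vector about the tool's x, y, z in degrees, then the opening, from 0 (shut) to 1 (fully open). A call has 1 to 12 rows; each row shifts and turns the commanded pose from where the row before left it, along the tool's axes as they then stand; what a row does not reach is not made up. A row lasts 1/8 s, in which the tool goes at most 62.5 mm and 10.7 degrees, less where a joint would pass 70% of its speed; a pose out of reach is approached as far as the arm can. A call with a gripper value outside its range is refused whole. The fingers move at their own pace and stop on an object; "grip_force" is the grip in N (left out, the last holds). Time passes only in rows, so rows that do not move let the fingers close. It gives the time, the measured TCP pose, the force, the opening and the grip force at its end, in the units of the state.
- telemetry.observe(): the state, without advancing time (a new reading comes with each control period).
- get_image(name): name is "side" or "top"; returns a dict with "frame" (420x560x3 uint8, red, green, blue), "z_map" (420x560 float32, m along the optical axis (not along the pixel's ray), 0 where there is no reading), "vertical_fov" (degrees; the focal length in pixels is half the picture's height over the tangent of half this angle, whatever the lens; pixels are square), "cx", "cy" (the principal point, pixels), "eye" and "attitude" of the camera in the world. Camera axes: x right, y up, looking along -z (the intrinsics and any distortion apply to the point x, -y, -z); pixel columns grow to the right and rows downward; lengths in m; the calibration is good to about 2 mm. A picture is of the moment at which its call begins.
- env.close_job(): hands the job in; it is judged then, once.
The state is a dict: "time_s": time; "q": joint angles; "qvel": joint speeds; "joint_efforts": joint torques, N m; "position": TCP position; "tool_rot": TCP orientation; "ft_force": force on the tool from outside, world axes, zero at the start; "wrist_torque": the same for the moment, N m; "grip_width": finger opening in m; "gripper_force": force on a finger pad.
Only numpy, scipy, OpenCV 4.12 (cv2) and the standard library are available. Lean on these libraries where they do the work, as an engineer would, in place of code of your own. Each camera call takes 0.05 s, during which the arm holds its last target. There are 200 camera calls.

## Working session

There is one attempt and no reset: what is moved stays moved. The work goes in short steps, Python scripts to look and compute and a tool call to move; the robot and the scene stay as the last step left them, time stands still between calls to the robot, and variables do not carry over. Pictures are saved under pics/ and viewed, at most 10 in all, crops included, and the job is handed in when it is done.

Besides the shell and the picture viewer there is one more tool, called after ">>>" as name([rows], argument=value, ...), one row to a line, values as JSON. apply_moves: Moves the arm, as the interface text tells. Its arguments: {"type":"object","properties":{"series":{"type":"array"},"grip_force":{"type":"number"}},"required":["series"]}

```bash
mkdir -p pics; ls; python3 - <<'E'
from rig import telemetry, get_image, env
import cv2,numpy as np
s=telemetry.observe();print(s, env.pinch_z)
for n in("side","top"):
    d=get_image(n);cv2.imwrite(f"pics/{n}0.png",d["frame"][:,:,::-1]);np.savez(f"{n}0.npz",**d)
    print(n,{k:v for k,v in d.items() if k not in("frame","z_map")})
E
```

```text
pics
{'time_s': 0.0, 'q': array([-7.87412116e+01,  2.18428519e+01,  7.43850636e+01,  1.74713201e-03,
        8.38566195e+01, -1.23368171e+01]), 'qvel': array([ 0.00016159,  0.0543031 ,  0.02224033, -0.00766088, -0.06262494,
       -0.03157425]), 'joint_efforts': array([-3.13287797e-03, -4.48470032e+01, -2.31281376e+01, -3.68446335e-04,
        4.74664557e-03, -1.72735793e-05]), 'position': array([ 0.22009275, -0.5037336 ,  0.2306925 ]), 'tool_rot': array([[ 9.16394793e-01,  4.00275551e-01, -2.58326138e-04],
       [ 4.00275486e-01, -9.16393706e-01,  1.45293858e-03],
       [ 3.44847343e-04, -1.43486697e-03, -9.99998911e-01]]), 'ft_force': array([-0.9621676 ,  0.08067965,  0.01610683]), 'wrist_torque': array([-0.02485578, -0.00402765, -0.02342819]), 'gripper_force': 0.0, 'grip_width': 0.0857197687292489} 0.0187
side {'vertical_fov': 53.003024321986516, 'cx': 287.90265206679646, 'cy': 209.7229463089837, 'eye': array([-0.28780477,  0.82631799,  0.92263742]), 'attitude': array([[-0.75002868,  0.37512419, -0.54473738],
       [-0.66130126, -0.43992882,  0.60757162],
       [-0.01173086,  0.81593166,  0.57802933]])}
top {'vertical_fov': 51.90519970902833, 'cx': 278.71646736459417, 'cy': 211.1892222511573, 'eye': array([ 0.32599501, -0.04478706,  1.30114105]), 'attitude': array([[ 2.65109836e-02,  9.90318842e-01, -1.36256223e-01],
       [-9.99648112e-01,  2.63870690e-02, -2.71578889e-03],
       [ 9.05905437e-04,  1.36280274e-01,  9.90669908e-01]])}
```

View pics/top0.png

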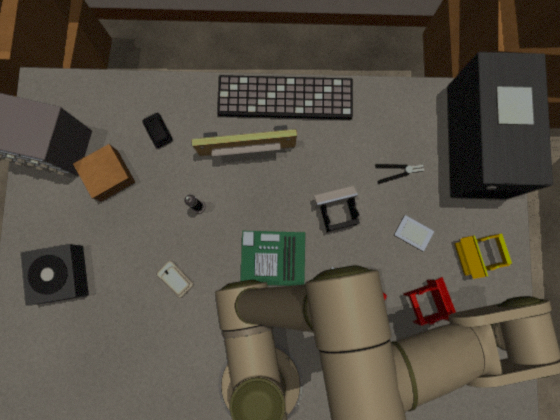

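View pics/side0.png

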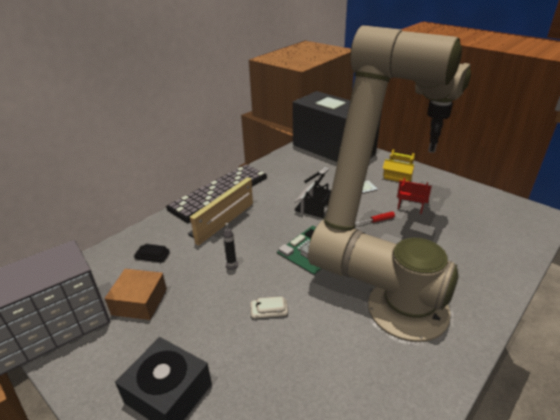

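Top view: the board with its cleat is at about (245,145), and the standing driver is at (194,203). There are three rest-like things: black/silver at (338,208), red at (430,300) and yellow at (485,255). The black one is meant, as red and yellow are excluded. I'll confirm it in a crop and measure.

```bash
cat > h.py <<'E'
import numpy as np,cv2
def cloud(d):
    z=d["z_map"];H,W=z.shape;f=H/2/np.tan(np.radians(float(d["vertical_fov"]))/2)
    v,u=np.mgrid[:H,:W]
    P=np.stack([(u-d["cx"])/f*z,-(v-d["cy"])/f*z,-z],-1)
    P=P@np.array(d["attitude"]).T+d["eye"];P[z==0]=np.nan
    return P
def proj(d,p):
    H=d["z_map"].shape[0];f=H/2/np.tan(np.radians(float(d["vertical_fov"]))/2)
    c=(np.atleast_2d(p)-d["eye"])@np.array(d["attitude"])
    return np.c_[d["cx"]+f*c[:,0]/-c[:,2],d["cy"]-f*c[:,1]/-c[:,2]]
E
python3 - <<'E'
from h import *
np.set_printoptions(precision=4,suppress=True)
t=dict(np.load("top0.npz"));s=dict(np.load("side0.npz"))
a=cv2.resize(t["frame"][170:245,300:375],(400,400),interpolation=cv2.INTER_CUBIC)
b=cv2.resize(s["frame"][155:230,280:355],(400,400),interpolation=cv2.INTER_CUBIC)
cv2.imwrite("pics/c1.png",np.clip(np.hstack([a,b])[:,:,::-1]*1.6,0,255))
P=cloud(t);Q=cloud(s)
def show(n,X,z0,z1):
    m=(X[...,2]>z0)&(X[...,2]<z1);X=X[m]
    if len(X)<4:print(n,len(X));return
    print(n,len(X),X.mean(0),cv2.minAreaRect(X[:,:2].astype(np.float32)*1000))
bench=P[250:330,110:150].reshape(-1,3);print("bench z",np.nanmedian(bench[:,2]),np.nanmedian(Q[330:350,230:300,2]))
R=P[180:240,308:370];show("rest all top",R,.02,.2)
for z in np.arange(.02,.13,.01):show(f"rest {z:.2f}",R,z,z+.01)
B=P[120:165,180:310];show("board top",B,.108,.125);show("cleat",B,.06,.1)
print("rest bounds", np.nanmax(R[...,2]))
D=P[185:220,175:215]
for z in (.01,.04,.08,.1,.12,.14,.16):show(f"drv {z}",D,z,z+.03)
cor=np.array([Q[r,c] for r,c in [(230,229)]]);print(cor)
for z in (.03,.06,.09,.12,.15):show(f"drv side {z}",Q[222:272,218:242],z,z+.03)
E
```

```text
bench z -0.0008187073881784634 0.0009658352027189232
rest all top 922 [ 0.5162 -0.2123  0.0644] ((509.1484375, -214.1741180419922), (112.89404296875, 120.96453094482422), 14.908254623413086)
rest 0.02 42 [ 0.5117 -0.2121  0.0255] ((507.1583557128906, -208.96200561523438), (73.57037353515625, 96.82691192626953), 24.371877670288086)
rest 0.03 35 [ 0.5074 -0.2171  0.0352] ((501.75372314453125, -222.54295349121094), (78.27021789550781, 109.72372436523438), 21.10331916809082)
rest 0.04 60 [ 0.5219 -0.2089  0.0457] ((507.6961669921875, -206.682861328125), (113.06648254394531, 103.41903686523438), 15.662322044372559)
rest 0.05 153 [ 0.5396 -0.205   0.0552] ((509.1911926269531, -214.43629455566406), (111.95561218261719, 120.13131713867188), 15.501314163208008)
rest 0.06 261 [ 0.5216 -0.2114  0.0659] ((505.6856994628906, -215.50704956054688), (104.57646179199219, 120.9076156616211), 15.474754333496094)
rest 0.07 275 [ 0.5035 -0.2161  0.0734] ((500.3528137207031, -218.21646118164062), (93.99030303955078, 118.93011474609375), 17.164621353149414)
rest 0.08 54 [ 0.5034 -0.2156  0.0841] ((506.5524
[... 1664 characters left out ...]
376892089844)
drv side 0.06 75 [0.5058 0.2133 0.0753] ((506.42047119140625, 211.57266235351562), (31.714420318603516, 17.958877563476562), 59.6698112487793)
drv side 0.09 84 [0.5064 0.2135 0.1051] ((507.3708190917969, 211.63145446777344), (32.83586502075195, 18.505939483642578), 58.950714111328125)
drv side 0.12 96 [0.5091 0.2114 0.1352] ((510.88616943359375, 211.5476837158203), (30.764690399169922, 22.246965408325195), 48.397621154785156)
drv side 0.15 14 [0.5141 0.2072 0.1637] ((515.8530883789062, 208.4160919189453), (9.74259090423584, 6.801999568939209), 6.293926239013672)[ WARN:0@0.042] global loadsave.cpp:1063 imwrite_ Unsupported depth image for selected encoder is fallbacked to CV_8U.
```

View pics/c1.png

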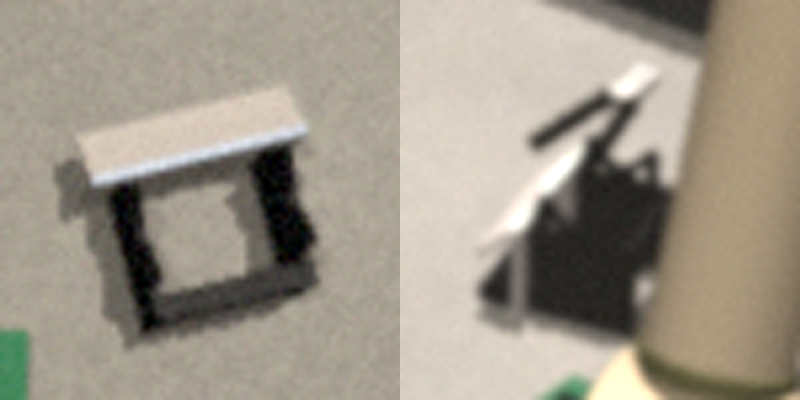

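The crop shows the black rest at top px (338,208) with its pale slanted strip towards the board. That makes it the right one. The measured extents (113 × 121 mm, top at 0.10) agree with the given sizes.

```bash
cat >> h.py <<'E'
from scipy.spatial.transform import Rotation as Ro
def rows(p1,R1,n,p0=None,R0=None):
    """n equal tool-frame rows from the measured pose to (p1,R1)"""
    if p0 is None:
        from rig import telemetry
        s=telemetry.observe();p0,R0=s["position"],s["tool_rot"]
    r=Ro.from_matrix(R0.T@R1).as_rotvec()/n;D=Ro.from_rotvec(r).as_matrix()
    M=sum(np.linalg.matrix_power(D,k) for k in range(n))
    sh=np.linalg.solve(M,R0.T@(np.array(p1)-p0))*1000
    return np.round(np.r_[sh,np.degrees(r)],2).tolist()
def down(yaw,tilt=0):
    """tool down, x at yaw (deg), y=rest x; tilt = +turn about rest y"""
    c,s=np.cos(np.radians(yaw)),np.sin(np.radians(yaw))
    R=np.array([[c,s,0],[s,-c,0],[0,0,-1.]])
    return Ro.from_rotvec(np.radians(tilt)*np.array([c,s,0])).as_matrix()@R
E
python3 - <<'E'
from h import *
np.set_printoptions(precision=4,suppress=True)
t=dict(np.load("top0.npz"));s=dict(np.load("side0.npz"))
P=cloud(t);Q=cloud(s)
# board frame checks
a=np.radians(7.3);ex=np.array([np.cos(a),np.sin(a)]);ey=np.array([-ex[1],ex[0]])
for n,X in(("top",P[115:165,180:310].reshape(-1,3)),("side",Q[170:245,180:262].reshape(-1,3))):
    u=(X[:,:2]-[.6884,.0628])@ex;v=(X[:,:2]-[.6884,.0628])@ey;z=X[:,2]
    m=(z>.108)&(z<.122)&(abs(v)<.17);f=np.polyfit(v[m],u[m],1)
    print(n,"boardtop u",np.percentile(u[m],[2,50,98]),"v",np.percentile(v[m],[1,99]),"slope deg",np.degrees(np.arctan(f[0])),np.median(z[m]))
    m=(z>.06)&(z<.095)&(u<-.008)&(u>-.035)&(abs(v)<.13);print(" cleat u",np.percentile(u[m],[2,50,98]),"v",np.percentile(v[m],[1,99]),"u+z",np.median((u+z)[m]))
a=np.radians(15.3);ex=np.array([np.cos(a),np.sin(a)]);ey=np.array([-ex[1],ex[0]]);b=[.4615,-.2272]
for n,X in(("top",P[170:245,300:375].reshape(-1,3)),("side",Q[155:230,290:345].reshape(-1,3))):
    u=(X[:,:2]-b)@ex;v=(X[:,:2]-b)@ey;z=X[:,2]
    m=(z>.064)&(z<.08)&(abs(v)<.033)&(abs(u)<.02);print(n,"bar u",np.percentile(u[m],[2,50,98]),m.sum())
    m=(z>.045)&(z<.08)&(abs(v)<.08)&(u>.075)&(u<.11);print(" strip u",np.percentile(u[m],[2,50,98]),"v",np.percentile(v[m],[1,99]),"u+z",np.median((u+z)[m]),"slope",np.degrees(np.arctan(np.polyfit(v[m],(u+z)[m],1)[0])))
print(rows([.4615,-.2272,.15],down(105.3),10))
E
```

```text
top boardtop u [-0.0004  0.0088  0.0196] v [-0.1471  0.1462] slope deg 0.10886149747408087 0.11447361463990824
 cleat u [-0.0263 -0.0186 -0.0086] v [-0.0979  0.0972] u+z 0.06445307653398102
side boardtop u [-0.1662  0.0098  0.0247] v [-0.1435  0.1644] slope deg -4.538335269972594 0.1154181383509349
 cleat u [-0.025  -0.0199 -0.0092] v [-0.0934  0.1017] u+z 0.06786364831284605
top bar u [-0.0065  0.0004  0.0072] 116
 strip u [0.0757 0.0902 0.1052] v [-0.0596  0.059 ] u+z 0.1544222582410027 slope -0.8473617007287968
side bar u [-0.0032  0.0029  0.0112] 47
 strip u [0.0757 0.0802 0.1081] v [-0.0568  0.0635] u+z 0.15708843738901096 slope 0.0433632393824495
[39.18, 7.96, 8.08, -0.0, -0.01, -8.17]
```

>>> apply_moves([
  [39.2,8,8,0,0,-8.2,1],
  [39.2,8,8,0,0,-8.2,1],
  [39.2,8,8,0,0,-8.2,1],
  [39.2,8,8,0,0,-8.2,1],
  [39.2,8,8,0,0,-8.2,1],
  [39.2,8,8,0,0,-8.2,1],
  [39.2,8,8,0,0,-8.2,1],
  [39.2,8,8,0,0,-8.2,1],
  [39.2,8,8,0,0,-8.2,1],
  [39.2,8,8,0,0,-8.2,1],
  [0,0,0,0,0,0,1],
  [0,0,0,0,0,0,1],
], grip_force=70)

```text
time_s: 1.6
position: [0.4613, -0.2277, 0.1514]
tool_rot: [[-0.268, 0.963, 0.0], [0.963, 0.268, -0.0], [-0.0, 0.0, -1.0]]
ft_force: [-0.4, 0.3, 0.2]
grip_width: 0.0854
gripper_force: 0.0
```

```bash
python3 - <<'E'
from h import *
from rig import get_image
for n in("top","side"):
    d=get_image(n);np.savez(f"{n}1.npz",**d)
    c=(slice(150,250),slice(290,400)) if n=="top" else (slice(120,230),slice(260,370))
    globals()[n]=cv2.resize(d["frame"][c],(400,400),interpolation=cv2.INTER_CUBIC)
cv2.imwrite("pics/c2.png",np.hstack([top,side])[:,:,::-1])
print(rows([.463,-.2255,.045],down(105.4),8))
E
```

```text
[0.26, 0.3, 13.3, 0.0, 0.0, 0.01]
```

View pics/c2.png

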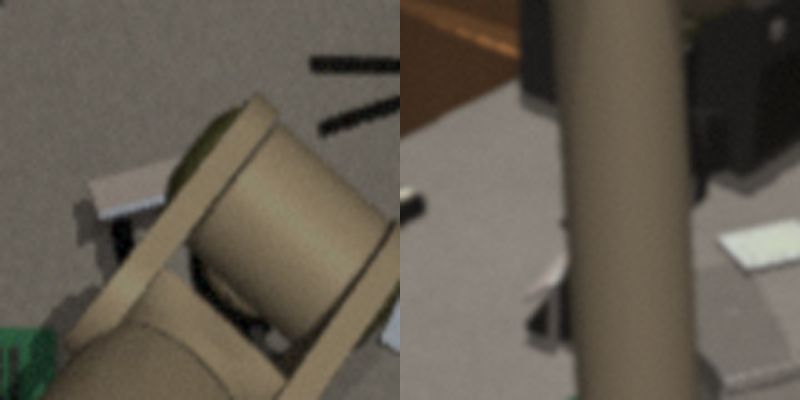

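Both views have the arm in front of the rest (left at crop px 100-180, 170-230), so they don't help here. I'll descend on the measurement and close.

>>> apply_moves([
  [0.3,0.3,13.3,0,0,0,1],
  [0.3,0.3,13.3,0,0,0,1],
  [0.3,0.3,13.3,0,0,0,1],
  [0.3,0.3,13.3,0,0,0,1],
  [0.3,0.3,13.3,0,0,0,1],
  [0.3,0.3,13.3,0,0,0,1],
  [0.3,0.3,13.3,0,0,0,1],
  [0.3,0.3,13.3,0,0,0,1],
  [0,0,0,0,0,0,1],
])

```text
time_s: 2.82
position: [0.4625, -0.2239, 0.0439]
tool_rot: [[-0.269, 0.963, -0.002], [0.963, 0.269, 0.001], [0.002, -0.001, -1.0]]
ft_force: [-0.6, -0.1, 0.4]
grip_width: 0.0854
gripper_force: 0.0
```

>>> apply_moves([
  [0,0,0,0,0,0,0.5],
  [0,0,0,0,0,0,0.3],
  [0,0,0,0,0,0,0.1],
  [0,0,0,0,0,0,0],
  [0,0,0,0,0,0,0],
  [0,0,0,0,0,0,0],
  [0,0,0,0,0,0,0],
  [0,0,0,0,0,0,0],
  [0,0,0,0,0,0,0],
], grip_force=70)

```text
time_s: 3.95
position: [0.4628, -0.2243, 0.0453]
tool_rot: [[-0.269, 0.963, 0.0], [0.963, 0.269, -0.0], [-0.0, 0.0, -1.0]]
ft_force: [-2.5, 0.4, 5.4]
grip_width: 0.013
gripper_force: 69.1
```

>>> apply_moves([
  [0,0,-10,0,0,0,0],
  [0,0,-20,0,0,0,0],
  [0,0,-25,0,0,0,0],
  [0,0,-25,0,0,0,0],
  [0,0,-25,0,0,0,0],
  [0,0,-25,0,0,0,0],
  [0,0,-20,0,0,0,0],
  [0,0,0,0,0,0,0],
])

```text
time_s: 4.95
position: [0.463, -0.2242, 0.1959]
tool_rot: [[-0.269, 0.963, 0.002], [0.963, 0.269, -0.001], [-0.002, 0.001, -1.0]]
ft_force: [0.2, 0.3, -6.7]
grip_width: 0.0128
gripper_force: 68.7
```

```bash
cat >> h.py <<'E'
BO=np.array([.6894,.0649,0]);BY=7.2
_c,_s=np.cos(np.radians(BY)),np.sin(np.radians(BY))
RB=np.array([[_c,-_s,0],[_s,_c,0],[0,0,1.]])
GO=np.array([1.2,0,13.7])/1000   # TCP minus bar, tool axes
def tip_pose(tip_mm,tilt):
    """TCP pose that puts strip_tip at tip_mm (board frame) with tilt"""
    Rr=RB@Ro.from_rotvec([0,np.radians(tilt),0]).as_matrix()
    bar=BO+RB@(np.array(tip_mm)/1000)-Rr@(np.array([102,0,-13])/1000)
    Rt=Rr@np.array([[0,1,0],[1,0,0],[0,0,-1.]])
    return bar+Rt@GO,Rt
E
python3 - <<'E'
from h import *
p,R=tip_pose([-30,0,130],15);print(p,R,rows(p,R,12))
E
```

```text
[0.56155887 0.04995945 0.15572339] [[-0.12533323  0.95830921 -0.25677818]
 [ 0.9921147   0.12106261 -0.03243863]
 [ 0.         -0.25881905 -0.96592583]] [20.7, 13.06, 1.86, 1.25, 0.1, 0.7]
```

```bash
python3 - <<'E'
from h import *
p,R=tip_pose([-75,0,149],15);print(p,rows(p,R,11))
E
```

```text
[0.51691371 0.04431945 0.17472339] [22.91, 9.98, 0.81, 1.37, 0.11, 0.76]
```

>>> apply_moves([
  [22.9,10,0.8,1.37,0.1,0.76,0],
  [22.9,10,0.8,1.37,0.1,0.76,0],
  [22.9,10,0.8,1.37,0.1,0.76,0],
  [22.9,10,0.8,1.37,0.1,0.76,0],
  [22.9,10,0.8,1.37,0.1,0.76,0],
  [22.9,10,0.8,1.37,0.1,0.76,0],
  [22.9,10,0.8,1.37,0.1,0.76,0],
  [22.9,10,0.8,1.37,0.1,0.76,0],
  [22.9,10,0.8,1.37,0.1,0.76,0],
  [22.9,10,0.8,1.37,0.1,0.76,0],
  [22.9,10,0.8,1.37,0.1,0.76,0],
  [0,0,0,0,0,0,0],
])

```text
time_s: 6.45
position: [0.5166, 0.0457, 0.1722]
tool_rot: [[-0.127, 0.957, -0.261], [0.992, 0.123, -0.033], [0.001, -0.263, -0.965]]
ft_force: [0.6, -0.4, -4.9]
grip_width: 0.0131
gripper_force: 68.9
```

```bash
cat >> h.py <<'E'
def snap(i,cs,out,size=400):
    from rig import get_image
    L={}
    ims=[]
    for n,c in cs.items():
        d=get_image(n);np.savez(f"{n}{i}.npz",**d);L[n]=d
        ims.append(cv2.resize(d["frame"][c[0]:c[1],c[2]:c[3]],(size,size),interpolation=cv2.INTER_CUBIC))
    cv2.imwrite(out,cv2.convertScaleAbs(np.hstack(ims)[:,:,::-1],alpha=1.5))
    return L
E
python3 - <<'E'
from h import *
from rig import telemetry
np.set_printoptions(precision=4,suppress=True)
L=snap(3,{"top":(100,220,180,300),"side":(140,270,170,300)},"pics/c3.png")
p,R=tip_pose([-75,0,149],15);print((telemetry.observe()["position"]-p)*1000)
for n,d in L.items():
    X=(cloud(d).reshape(-1,3)-BO)@RB*1000
    m=(X[:,2]>112)&(X[:,2]<200)&(abs(X[:,1])<75)&(X[:,0]<-60)&(X[:,0]>-105)
    # strip upper face candidates: nominal plane through tip, direction (.5,-.866)
    w=X-np.array([-75,0,149]);nrm=w@np.array([.866,0,.5]);t=w@np.array([.5,0,-.866])
    k=(abs(nrm-5)<5)&(t<2)&(t>-40)&(abs(w[:,1])<75)
    print(n,k.sum(),"normal offs (5)",np.median(nrm[k]),"t",np.percentile(t[k],[1,99]),"y",np.percentile(w[k,1],[1,2,98,99]))
    f=np.polyfit(w[k,1],nrm[k],1);print(" yaw err",np.degrees(np.arctan(f[0])))
    k=(abs(X[:,0]+X[:,2]-65)<5)&(X[:,0]<-6)&(X[:,0]>-26)&(abs(X[:,1])<110)
    print(" cleat",k.sum(),"u+z (65)",np.median((X[:,0]+X[:,2])[k]),"y",np.percentile(X[k,1],[1,2,98,99]))
E
```

```text
[-0.3473 -0.1571 -1.7067]
top 8 normal offs (5) 2.091193643506499 t [-39.3668  -9.6506] y [-59.094  -59.0776  42.8481  50.8756]
 yaw err -0.8182760000557989
 cleat 52 u+z (65) 63.782729278479756 y [-101.4322 -101.2123  -71.2189  -71.0501]
side 43 normal offs (5) 2.682688423739216 t [-39.0741   0.3973] y [-14.4722 -14.063   61.1265  61.5846]
 yaw err 0.3472457288394123
 cleat 44 u+z (65) 66.55495439425482 y [-13.3181 -11.6266  99.0031  99.5679]
```

View pics/c3.png

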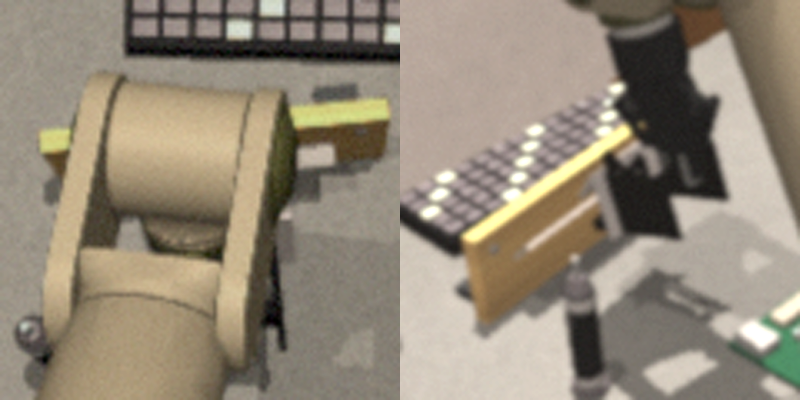

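The crops show the tipped rest held in front of the board (side crop about (640,190)), with its strip pointing at the cleat (570,225). From the strip and cleat ends it sits about 2 mm too far to +y, so I'll correct that during entry.

```bash
sed -i 's/GO=np.array(\[1.2,/GO=np.array([-0.8,/' h.py; python3 - <<'E'
from h import *
p,R=tip_pose([-32,0,108],15);print(rows(p,R,6))
p2,R2=tip_pose([-12,0,83],15);print(rows(p2,R2,4,p,R))
E
```

```text
[-0.32, 8.68, 4.44, -0.03, -0.0, 0.0]
[0.0, 6.45, 4.74, 0.0, 0.0, 0.0]
```

>>> apply_moves([
  [-0.3,8.7,4.4,0,0,0,0],
  [-0.3,8.7,4.4,0,0,0,0],
  [-0.3,8.7,4.4,0,0,0,0],
  [-0.3,8.7,4.4,0,0,0,0],
  [-0.3,8.7,4.4,0,0,0,0],
  [-0.3,8.7,4.4,0,0,0,0],
  [0,0,0,0,0,0,0],
])

```text
time_s: 7.42
position: [0.5606, 0.0481, 0.1341]
tool_rot: [[-0.125, 0.958, -0.259], [0.992, 0.121, -0.033], [0.0, -0.261, -0.965]]
ft_force: [-0.3, -0.8, -4.1]
grip_width: 0.0128
gripper_force: 68.9
```

>>> apply_moves([
  [0,6.5,4.7,0,0,0,0],
  [0,6.5,4.7,0,0,0,0],
  [0,0,0,0,0,0,0],
])

```text
time_s: 7.8
position: [0.5704, 0.0493, 0.1217]
tool_rot: [[-0.125, 0.958, -0.259], [0.992, 0.121, -0.033], [0.0, -0.261, -0.965]]
ft_force: [-0.1, -0.2, -4.4]
grip_width: 0.0124
gripper_force: 69.0
```

>>> apply_moves([
  [0,6.5,4.7,0,0,0,0],
  [0,6.5,4.7,0,0,0,0],
  [0,0,0,0,0,0,0],
])

```text
time_s: 8.18
position: [0.5805, 0.0506, 0.1091]
tool_rot: [[-0.125, 0.958, -0.259], [0.992, 0.121, -0.033], [0.0, -0.261, -0.965]]
ft_force: [-0.3, -0.4, -5.0]
grip_width: 0.0127
gripper_force: 69.0
```

```bash
python3 - <<'E'
from h import *
from rig import telemetry
np.set_printoptions(precision=2,suppress=True)
s=telemetry.observe();p,R=tip_pose([-12,0,83],15);print((s["position"]-p)@RB*1000)
L=snap(4,{"side":(140,270,170,300)},"pics/c4.png")
p2,R2=tip_pose([-12,0,83],0);print(rows(p2,R2,6))
p3,R3=tip_pose([-6,0,71],0);print(rows(p3,R3,6,p2,R2))
E
```

```text
[0.84 0.25 0.43]
[-0.04, 0.03, 4.61, -2.52, -0.0, -0.0]
[-0.0, 1.0, 2.0, 0.0, 0.0, 0.0]
```

View pics/c4.png

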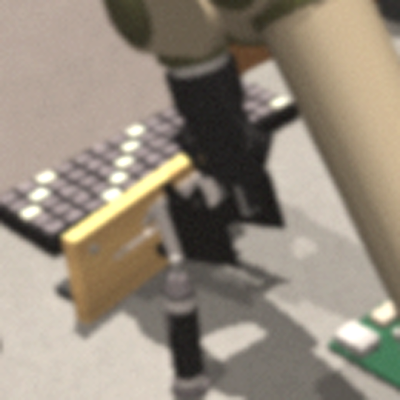

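The strip (crop px about (165,220)) is over the cleat, with no contact force so far. Next I swing it to plumb.

>>> apply_moves([
  [0,0,4.6,-2.5,0,0,0],
  [0,0,4.6,-2.5,0,0,0],
  [0,0,4.6,-2.5,0,0,0],
  [0,0,0,0,0,0,0],
])

```text
time_s: 8.72
position: [0.5768, 0.0501, 0.0967]
tool_rot: [[-0.125, 0.983, -0.132], [0.992, 0.124, -0.017], [-0.0, -0.133, -0.991]]
ft_force: [-0.6, -0.3, -4.7]
grip_width: 0.0124
gripper_force: 68.9
```

>>> apply_moves([
  [0,0,4.6,-2.5,0,0,0],
  [0,0,4.6,-2.5,0,0,0],
  [0,0,4.6,-2.6,0,0,0],
  [0,0,0,0,0,0,0],
])

```text
time_s: 9.22
position: [0.5758, 0.05, 0.0828]
tool_rot: [[-0.125, 0.992, -0.002], [0.992, 0.125, -0.0], [0.0, -0.002, -1.0]]
ft_force: [-0.1, 0.0, -3.6]
grip_width: 0.0128
gripper_force: 68.9
```

>>> apply_moves([
  [0,1,2,0,0,0,0],
  [0,1,2,0,0,0,0],
  [0,1,2,0,0,0,0],
  [0,0,0,0,0,0,0],
])

```text
time_s: 9.72
position: [0.5792, 0.0504, 0.0764]
tool_rot: [[-0.125, 0.992, -0.0], [0.992, 0.125, -0.0], [-0.0, -0.0, -1.0]]
ft_force: [0.5, 0.9, -5.0]
grip_width: 0.0126
gripper_force: 69.1
```

>>> apply_moves([
  [0,1,1.2,0,0,0,0],
  [0,0,0,0,0,0,0],
])

```text
time_s: 9.98
position: [0.5802, 0.0505, 0.0754]
tool_rot: [[-0.125, 0.992, -0.0], [0.992, 0.125, -0.0], [-0.0, -0.0, -1.0]]
ft_force: [0.7, 0.4, -4.1]
grip_width: 0.0126
gripper_force: 69.1
```

>>> apply_moves([
  [0,0.6,1.2,0,0,0,0],
  [0,0.6,1.2,0,0,0,0],
  [0,0,0,0,0,0,0],
])

```text
time_s: 10.35
position: [0.5814, 0.0506, 0.073]
tool_rot: [[-0.125, 0.992, -0.0], [0.992, 0.125, -0.0], [-0.0, -0.0, -1.0]]
ft_force: [-0.3, 0.3, -4.6]
grip_width: 0.0128
gripper_force: 69.1
```

>>> apply_moves([
  [0,0.6,1.2,0,0,0,0],
  [0,0,0,0,0,0,0],
])

```text
time_s: 10.6
position: [0.582, 0.0507, 0.0718]
tool_rot: [[-0.125, 0.992, -0.0], [0.992, 0.125, -0.0], [-0.0, -0.0, -1.0]]
ft_force: [-0.2, 0.9, -5.3]
grip_width: 0.0128
gripper_force: 69.1
```

>>> apply_moves([
  [0,0.6,1,0,0,0,0],
  [0,0,0,0,0,0,0],
])

```text
time_s: 10.85
position: [0.5826, 0.0508, 0.0708]
tool_rot: [[-0.125, 0.992, -0.0], [0.992, 0.125, -0.0], [-0.0, -0.0, -1.0]]
ft_force: [-0.1, -0.6, -4.1]
grip_width: 0.013
gripper_force: 69.1
```

>>> apply_moves([
  [0,0.7,0.8,0,0,0,0],
  [0,0,0,0,0,0,0],
])

```text
time_s: 11.1
position: [0.5826, 0.0508, 0.0705]
tool_rot: [[-0.125, 0.992, -0.001], [0.992, 0.125, -0.0], [-0.0, -0.001, -1.0]]
ft_force: [-5.3, -2.3, 0.1]
grip_width: 0.0128
gripper_force: 69.8
```

>>> apply_moves([
  [0,0.7,0.8,0,0,0,0],
  [0,0,0,0,0,0,0],
])

```text
time_s: 11.35
position: [0.5826, 0.0508, 0.0704]
tool_rot: [[-0.125, 0.992, -0.002], [0.992, 0.125, -0.001], [-0.0, -0.002, -1.0]]
ft_force: [-10.8, -1.7, 8.4]
grip_width: 0.0127
gripper_force: 71.0
```

>>> apply_moves([
  [0,0.7,0.8,0,0,0,0],
  [0,0,0,0,0,0,0],
])

```text
time_s: 11.6
position: [0.5827, 0.0508, 0.0703]
tool_rot: [[-0.125, 0.992, -0.004], [0.992, 0.125, -0.001], [-0.001, -0.004, -1.0]]
ft_force: [-17.1, -2.0, 17.5]
grip_width: 0.0129
gripper_force: 72.2
```

Contact in both x and z at TCP z = 70.3, exactly the hung height, so it is home. I ease the preload and release.

>>> apply_moves([
  [0,-1,-1.2,0,0,0,0],
  [0,0,0,0,0,0,0],
  [0,0,0,0,0,0,0.3],
  [0,0,0,0,0,0,0.6],
  [0,0,0,0,0,0,0.8],
  [0,0,0,0,0,0,0.8],
  [0,0,0,0,0,0,0.8],
])

```text
time_s: 12.48
position: [0.5837, 0.0509, 0.0697]
tool_rot: [[-0.125, 0.992, 0.0], [0.992, 0.125, -0.0], [-0.0, 0.0, -1.0]]
ft_force: [0.4, -0.2, 0.6]
grip_width: 0.0682
gripper_force: 0.0
```

>>> apply_moves([
  [0,0,-12,0,0,0,0.8],
  [0,0,-20,0,0,0,0.8],
  [0,0,-25,0,0,0,0.8],
  [0,0,-25,0,0,0,0.8],
  [0,0,-25,0,0,0,0.8],
  [0,0,-25,0,0,0,0.8],
  [0,0,-25,0,0,0,0.8],
  [0,0,-25,0,0,0,0.8],
  [0,0,0,0,0,0,0.8],
])

```text
time_s: 13.6
position: [0.5841, 0.0509, 0.2541]
tool_rot: [[-0.125, 0.992, 0.005], [0.992, 0.125, -0.001], [-0.001, 0.005, -1.0]]
ft_force: [0.4, 0.7, 0.3]
grip_width: 0.0679
gripper_force: 0.0
```

>>> apply_moves([
  [-30,-25,0,0,0,0,0.8],
  [-30,-30,0,0,0,0,0.8],
  [-30,-30,0,0,0,0,0.8],
  [-30,-30,0,0,0,0,0.8],
  [-30,-20,0,0,0,0,0.8],
  [-30,0,0,0,0,0,0.8],
  [0,0,0,0,0,0,0.8],
])

```text
time_s: 14.48
position: [0.4718, -0.1458, 0.2509]
tool_rot: [[-0.123, 0.992, -0.001], [0.992, 0.123, 0.0], [0.001, -0.001, -1.0]]
ft_force: [-0.9, 1.4, 0.1]
grip_width: 0.0684
gripper_force: 0.0
```

```bash
python3 - <<'E'
from h import *
np.set_printoptions(precision=2,suppress=True)
L=snap(5,{"top":(100,220,180,300),"side":(160,280,180,300)},"pics/c5.png")
for n,d in L.items():
    X=(cloud(d).reshape(-1,3)-BO)@RB*1000
    sm=X[:,0]+X[:,2];k=(abs(sm-72)<6)&(X[:,0]<-3)&(X[:,0]>-32)&(abs(X[:,1])<75)&(X[:,2]<100)
    print(n,k.sum(),"strip u+z (72)",np.median(sm[k]),"y",np.percentile(X[k,1],[1,2,98,99]))
    k=(abs(sm-65)<5)&(X[:,0]<-6)&(X[:,0]>-26)&(abs(X[:,1])>68)&(abs(X[:,1])<110)
    print(" cleat",np.median(sm[k]),X[k,1].min(),X[k,1].max())
    k=(X[:,0]>-118)&(X[:,0]<-98)&(abs(X[:,1])<34)&(X[:,2]>85)&(X[:,2]<110);print(" bar top (-108,97)",np.median(X[k],0),k.sum())
    k=(X[:,0]>-110)&(X[:,0]<-20)&(abs(X[:,1])<70)&(X[:,2]>117)&(X[:,2]<135);print(" saddles (-68,y0,<=123)",X[k].mean(0),np.percentile(X[k,2],98),k.sum())
E
```

```text
top 267 strip u+z (72) 70.65846073869098 y [-63.47 -62.72  55.27  60.65]
 cleat 63.66982385593107 -101.587445778336 97.66548962082175
 bar top (-108,97) [-110.33    0.03   95.77] 136
 saddles (-68,y0,<=123) [-68.87  -4.19 120.28] 124.4448673897439 32
side 28 strip u+z (72) 68.90869239266561 y [-42.64 -41.    72.83  73.18]
 cleat 66.39910728178293 -104.29266419358902 99.07085000119208
 bar top (-108,97) [-109.35   -0.8    97.16] 87
 saddles (-68,y0,<=123) [-66.17   3.28 120.46] 124.94957002172033 29
```

View pics/c5.png

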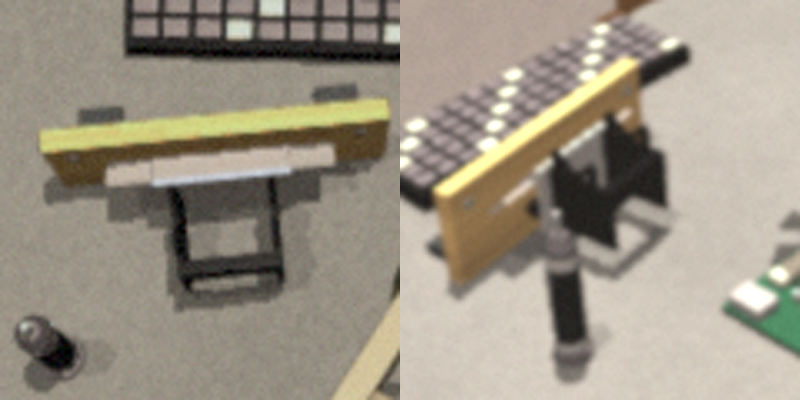

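The rest hangs home and centred: in the top crop the strip middle is at 221 and the cleat middle at 220. The driver still stands at crop (45,345). Next I check arm kinematics for a tilted grasp of the upright driver.

```bash
cat > k.py <<'E'
from h import *
from scipy.optimize import least_squares
S0=np.array([-78.7412,21.8428,74.3851,0.0017,83.8566,-12.3368]);P0=np.array([.22009,-.50373,.23069])
LIM=np.array([[-178.18,178.18],[-50.72,133.34],[12.68,142.11],[-81.47,261.47],[9.98,163.14],[-165.26,165.26]])
def fk(q,g):
    l2,l4,h,L=g;q=np.radians(q);r=Ro.from_euler
    Rt=(r('z',q[0])*r('y',q[1]+q[2])*r('z',q[3])*r('y',q[4])*r('z',q[5]+np.pi/2)).as_matrix()
    w=r('z',q[0]).apply([l2*np.sin(q[1])+l4*np.sin(q[1]+q[2]),0,h+L+l2*np.cos(q[1])+l4*np.cos(q[1]+q[2])])
    return w+L*Rt[:,2],Rt,w
def ik(p,R,g,q0):
    f=lambda q:np.r_[(fk(q,g)[0]-p)*1000,Ro.from_matrix(fk(q,g)[1].T@R).as_rotvec()*200]
    o=least_squares(f,np.clip(q0,LIM[:,0]+.01,LIM[:,1]-.01),bounds=LIM.T,x_scale=50);return o.x,np.abs(o.fun).max()
def lay(yaw,a):
    "tool z = d cos a - Z sin a, tool x = Z cos a + d sin a"
    d=np.array([np.cos(np.radians(yaw)),np.sin(np.radians(yaw)),0]);Z=np.array([0,0,1.]);c,s=np.cos(np.radians(a)),np.sin(np.radians(a))
    z=d*c-Z*s;x=Z*c+d*s;return np.c_[x,np.cross(z,x),z]
E
python3 - <<'E'
from k import *
from rig import telemetry
np.set_printoptions(precision=3,suppress=True)
s=telemetry.observe();q=s["q"];print(q)
o=least_squares(lambda v:np.r_[fk(S0,[*v,.3])[0]-P0,fk(q,[*v,.3])[0]-s["position"]],[.4,.4,-.1]);print(o.x,np.abs(o.fun).max()*1000)
print("Rcheck",np.abs(fk(q,[*o.x,.3])[1]-s["tool_rot"]).max())
for L in(.25,.3):
  g=[*o.x,L]
  for yaw in(40,60,75):
    for a in(20,30,40):
      R=lay(yaw,a);p=np.array([.513,.205,.076])+.0187*R[:,2]
      best=min((ik(p,R,g,np.array([q1,q[1],q[2],q4,80,q6])) for q1 in(0,30) for q4 in(-60,60,150,230) for q6 in(-90,0,90)),key=lambda r:r[1])
      print(L,yaw,a,best[0],round(best[1],2),"wrist",fk(best[0],g)[2])
E
```

```text
[-30.761  15.286  80.793   0.011  83.992 -37.929]
[ 0.535  0.34  -0.229] 115.23308527317066
Rcheck 5.134781488891349e-16
0.25 40 20 [ 10.671  29.95  135.498 146.935  57.527 -81.611] 0.0 wrist [0.346 0.065 0.155]
0.25 40 30 [ 11.972  25.598 130.777 140.858  40.142 -73.016] 0.0 wrist [0.36  0.076 0.192]
0.25 40 40 [ 13.577  22.926 125.207 125.511  24.758 -55.875] 0.0 wrist [0.377 0.091 0.225]
0.25 60 20 [  2.375  32.193 127.225 113.847  60.193 -69.991] 0.0 wrist [0.404 0.017 0.155]
0.25 60 30 [  4.367  28.324 123.596 105.33   47.836 -58.387] 0.0 wrist [0.413 0.032 0.192]
0.25 60 40 [  6.926  25.679 119.227  90.655  37.765 -41.37 ] 0.0 wrist [0.424 0.052 0.225]
0.25 75 20 [ -0.62   34.843 118.798  93.599  65.79  -61.865] 0.0 wrist [ 0.457 -0.005  0.155]
0.25 75 30 [  1.43   31.273 116.089  85.636  56.416 -51.614] 0.0 wrist [0.461 0.012 0.192]
0.25 75 40 [  4.145  28.598 112.819  74.221  48.765 -38.423] 0.0 wrist [0.467 0.034 0.225]
0.3 40 20 [  5.867  33.335 142.11  143.688  65.257 -86.742] 3.98 wrist [0.319 0.033 0.179]
0.3 40 30 [  8.437  27.311 138.314 142.495  48.122 -79.948] 0.0 wrist [0.326 0.048 0.217]
0.3 40 40 [ 10.818  22.844 131.659 131.2    29.763 -64.988] 0.0 wrist [0.348 0.066 0.257]
0.3 60 20 [ -3.594  35.706 132.534 111.963  65.164 -78.395] 0.0 wrist [ 0.381 -0.024  0.172]
0.3 60 30 [ -0.875  30.077 128.715 105.66   51.785 -66.283] 0.0 wrist [ 0.391 -0.006  0.217]
0.3 60 40 [  2.597  26.092 123.873  93.152  40.267 -49.277] 0.0 wrist [0.405 0.018 0.257]
0.3 75 20 [ -6.459  38.136 121.746  90.827  68.336 -68.532] 0.0 wrist [ 0.445 -0.05   0.172]
0.3 75 30 [ -3.854  33.262 119.166  84.418  58.621 -57.863] 0.0 wrist [ 0.45  -0.03   0.217]
0.3 75 40 [ -0.394  29.502 115.797  74.389  50.325 -44.295] 0.0 wrist [ 0.457 -0.003  0.257]
```

```bash
sed -i 's/l2,l4,h,L=g;/l2,l4,h,e,L=g;/; s/l4\*np.sin(q\[1\]+q\[2\]),0,h/l4*np.sin(q[1]+q[2]),e,h/' k.py
cat > t.py <<'E'
from k import *
from rig import telemetry
np.set_printoptions(precision=3,suppress=True)
s=telemetry.observe();q=s["q"]
o=least_squares(lambda v:np.r_[fk(S0,[*v,.3])[0]-P0,fk(q,[*v,.3])[0]-s["position"]],[.4,.4,-.1,.1]);print(o.x,np.abs(o.fun).max()*1000)
for L in(.25,.32):
  g=[*o.x,L]
  for yaw,a,pp in((60,20,0),(60,30,0),(75,30,0),(75,25,0),(97.2,30,1),(97.2,25,1)):
      R=lay(yaw,a)
      p=np.array([.513,.205,.076])+.0187*R[:,2]
      if pp: R=lay(yaw,90-a) if 0 else Ro.from_rotvec(np.radians(90-0)*0*R[:,1]).as_matrix()@lay(yaw,90+0-0) if 0 else lay(yaw,90+a); p=np.array([.622,.057,.13])+.0187*R[:,2]
      best=min((ik(p,R,g,np.array([q1,q[1],q[2],q4,80,q6])) for q1 in(-20,10) for q4 in(-60,60,150) for q6 in(-90,0,90)),key=lambda r:r[1])
      print(L,yaw,a,pp,best[0],round(best[1],2),"wrist",fk(best[0],g)[2])
E
python3 t.py
```

```text
[ 0.535  0.34  -0.229  0.117] 0.04014869797053233
0.25 60 20 0 [-14.504  31.391 130.005  98.097  66.156 -70.36 ] 0.0 wrist [0.404 0.017 0.155]
0.25 60 30 0 [-12.119  27.305 126.245  91.068  55.521 -59.054] 0.0 wrist [0.413 0.032 0.192]
0.25 75 30 0 [-13.326  30.304 118.533  74.684  63.836 -54.81 ] 0.0 wrist [0.461 0.012 0.192]
0.25 75 25 0 [-14.526  32.056 119.999  78.073  67.861 -59.609] 0.0 wrist [0.459 0.003 0.174]
0.25 97.2 30 1 [  5.059  34.839  77.587 -32.201  69.657   9.877] 0.0 wrist [0.608 0.172 0.33 ]
0.25 97.2 25 1 [  3.405  34.206  77.137 -26.823  69.151   6.016] 0.0 wrist [0.61  0.154 0.34 ]
0.32 60 20 0 [-24.507  37.068 137.501  93.498  69.574 -84.23 ] 0.0 wrist [ 0.371 -0.04   0.179]
0.32 60 30 0 [-20.998  30.208 133.5    89.316  58.806 -71.1  ] 0.0 wrist [ 0.383 -0.021  0.227]
0.32 75 30 0 [-21.235  33.372 122.712  71.463  65.232 -63.652] 0.0 wrist [ 0.445 -0.047  0.227]
0.32 75 25 0 [-22.835  36.062 124.092  73.869  69.171 -68.91 ] 0.0 wrist [ 0.442 -0.059  0.203]
0.32 97.2 30 1 [  8.276  35.872  77.247 -31.996  70.646  12.94 ] 0.0 wrist [0.603 0.206 0.391]
0.32 97.2 25 1 [  6.137  34.916  76.934 -26.751  69.844   8.68 ] 0.0 wrist [0.606 0.183 0.403]
```

```bash
cat >> k.py <<'E'
G=[.535,.34,-.229,.117,.3]
def path(targets,q,p,R):
    "targets: list of (p,R,n); prints rows and the joints passed"
    for p1,R1,n in targets:
        r=rows(p1,R1,n,p,R);print("row",r,"x",n)
        Rc,pc=R.copy(),np.array(p)
        for k in range(n):
            pc=pc+Rc@(np.array(r[:3])/1000);Rc=Rc@Ro.from_rotvec(np.radians(r[3:])).as_matrix()
            qn,e=ik(pc,Rc,G,q);dq=np.abs(qn-q).max();q=qn
            if k in(n//2,n-1):print("   ",pc,q.round(1),"err",round(e,2),"dq",round(dq,1),"wrist",fk(q,G)[2])
        p,R=pc,Rc
E
python3 - <<'E'
from k import *
import k
from rig import telemetry
np.set_printoptions(precision=3,suppress=True)
k.G=list(least_squares(lambda v:np.r_[fk(S0,[*v,.3])[0]-P0],[.535,.34,-.229,.117]).x)+[.3]
s=telemetry.observe();print(k.G)
R=lay(62,25);p=np.array([.513,.205,.076])+.0187*R[:,2]
path([(p-.13*R[:,2]+[0,0,.04],R,12),(p-.11*R[:,2],R,3),(p,R,8)],s["q"],s["position"],s["tool_rot"])
E
```

```text
[np.float64(0.535085343980502), np.float64(0.3403731368793954), np.float64(-0.2290560584657902), np.float64(0.11749686543209555), 0.3]
row [16.1, -4.75, 17.84, -1.66, 5.24, 2.6] x 12
    [ 0.448 -0.004  0.162] [-41.   13.8 110.7  36.8  75.  -45.3] err 0.0 dq 5.5 wrist [ 0.385 -0.179  0.398]
    [0.466 0.116 0.163] [-39.2  17.8 130.9  67.3  74.5 -58. ] err 0.0 dq 6.6 wrist [ 0.338 -0.124  0.29 ]
row [-12.12, 0.05, 12.3, -0.02, -0.01, -0.01] x 3
    [0.471 0.127 0.131] [-37.2  22.  133.4  71.   71.1 -64.3] err 0.0 dq 3.2 wrist [ 0.344 -0.114  0.257]
    [0.474 0.132 0.115] [-36.2  24.3 134.5  73.   69.7 -67.5] err 0.0 dq 3.3 wrist [ 0.347 -0.108  0.241]
row [-0.0, -0.0, 13.75, -0.0, -0.0, 0.0] x 8
    [0.503 0.187 0.086] [-26.1  29.2 133.8  84.   65.6 -71.3] err 0.0 dq 2.2 wrist [ 0.376 -0.053  0.212]
    [0.521 0.22  0.068] [-20.3  32.3 132.4  90.4  63.9 -73.1] err 0.0 dq 2.1 wrist [ 0.393 -0.02   0.195]
```

>>> apply_moves([
  [16.1,-4.8,17.8,-1.66,5.24,2.6,1],
  [16.1,-4.8,17.8,-1.66,5.24,2.6,1],
  [16.1,-4.8,17.8,-1.66,5.24,2.6,1],
  [16.1,-4.8,17.8,-1.66,5.24,2.6,1],
  [16.1,-4.8,17.8,-1.66,5.24,2.6,1],
  [16.1,-4.8,17.8,-1.66,5.24,2.6,1],
  [16.1,-4.8,17.8,-1.66,5.24,2.6,1],
  [16.1,-4.8,17.8,-1.66,5.24,2.6,1],
  [16.1,-4.8,17.8,-1.66,5.24,2.6,1],
  [16.1,-4.8,17.8,-1.66,5.24,2.6,1],
  [16.1,-4.8,17.8,-1.66,5.24,2.6,1],
  [16.1,-4.8,17.8,-1.66,5.24,2.6,1],
])

```text
time_s: 16.08
position: [0.4649, 0.117, 0.164]
tool_rot: [[0.198, 0.883, 0.425], [0.371, -0.469, 0.802], [0.907, -0.001, -0.42]]
ft_force: [-0.2, -0.1, 0.4]
grip_width: 0.0856
gripper_force: 0.0
```

>>> apply_moves([
  [-12,0,12.3,0,0,0,1],
  [-12,0,12.3,0,0,0,1],
  [-12,0,12.3,0,0,0,1],
  [0,0,0,0,0,0,1],
  [0,0,0,0,0,0,1],
])

```text
time_s: 16.7
position: [0.4736, 0.1319, 0.116]
tool_rot: [[0.197, 0.884, 0.424], [0.374, -0.468, 0.801], [0.906, 0.001, -0.422]]
ft_force: [-1.5, 0.5, -0.2]
grip_width: 0.0853
gripper_force: 0.0
```

```bash
python3 - <<'E'
from k import *
from rig import telemetry
np.set_printoptions(precision=3,suppress=True)
s=telemetry.observe();print(s["q"])
o=least_squares(lambda L:fk(s["q"],[*G[:4],L[0]])[0]-s["position"],[.3]);print("L",o.x,o.fun*1000)
L=snap(6,{"top":(100,220,150,270),"side":(200,300,180,280)},"pics/c6.png")
for n,d in L.items():
    X=cloud(d).reshape(-1,3);m=(np.hypot(X[:,0]-.513,X[:,1]-.205)<.025)&(X[:,2]>.125)&(X[:,2]<.175);print(n,m.sum(),X[m].mean(0))
R=lay(62,25);p=np.array([.513,.205,.076])+.0187*R[:,2];print(rows(p,R,8))
E
```

```text
[-29.963  32.252 120.944  76.374  68.769 -61.133]
L [0.284] [ 85.432 -22.151 -31.997]
top 109 [0.51  0.202 0.139]
side 99 [0.51  0.211 0.141]
[-0.15, 0.02, 13.9, -0.0, -0.0, 0.01]
```

View pics/c6.png

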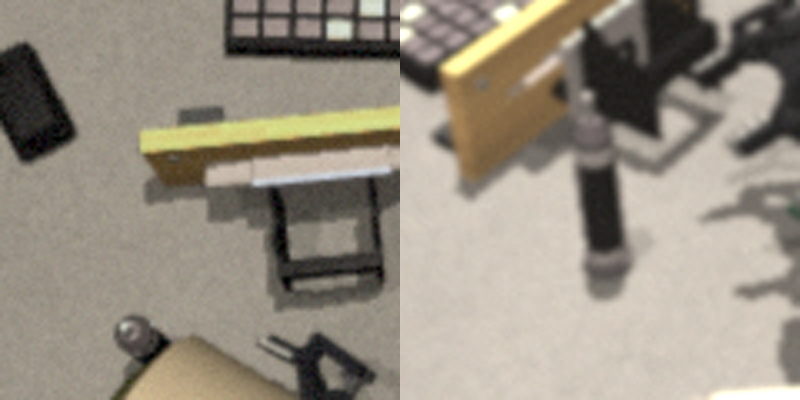

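```bash
python3 - <<'E'
from k import *
from rig import telemetry
np.set_printoptions(precision=3,suppress=True)
s=telemetry.observe()
D=[(S0,P0),(np.array([-30.761,15.286,80.793,.011,83.992,-37.929]),np.array([.4718,-.1458,.2509])),(s["q"],s["position"])]
r=Ro.from_euler
def f(v):
    out=[]
    for q,p in D:
        q=np.radians(q);l2,l4,h,e1,e2,a3,L=v
        A=r('z',q[0]);B=A*r('y',q[1]+q[2]);C=B*r('z',q[3]);T=(C*r('y',q[4])).as_matrix()[:,2]
        w=A.apply([l2*np.sin(q[1]),e1,h+l2*np.cos(q[1])])+B.apply([a3,0,l4])+C.apply([0,e2,0])
        out.append(w+L*T-p)
    return np.ravel(out)
o=least_squares(f,[.535,.34,0,.06,.06,0,.28]);print(o.x,np.abs(o.fun).max()*1000)
X=cloud(dict(np.load("top6.npz")))
for v,u in((205,195),(205,205),(210,200),(210,215),(200,210),(218,190),(218,200)):print(u,v,X[v,u])
Y=X[185:330,170:300].reshape(-1,3);m=(Y[:,2]>.2)&(np.hypot(Y[:,0]-.513,Y[:,1]-.205)<.12);print("near driver high", m.sum(),np.nanmin(Y[m],0) if m.any() else "")
E
```

```text
[0.53  0.353 0.138 0.115 0.002 0.102 0.26 ] 0.7486160706224598
195 205 [0.501 0.192 0.112]
205 205 [0.427 0.076 0.615]
200 210 [0.417 0.081 0.629]
215 210 [0.42  0.059 0.615]
210 200 [0.534 0.169 0.   ]
190 218 [0.403 0.094 0.639]
200 218 [0.404 0.079 0.635]
near driver high 0
```

The driver stands clear at crop (140,335) top and (600,200) side. The brown link above it is the elbow at 0.63 m. Advance and grip.

>>> apply_moves([
  [-0.1,0,13.9,0,0,0,1],
  [-0.1,0,13.9,0,0,0,1],
  [-0.1,0,13.9,0,0,0,1],
  [-0.1,0,13.9,0,0,0,1],
  [-0.1,0,13.9,0,0,0,1],
  [-0.1,0,13.9,0,0,0,1],
  [-0.1,0,13.9,0,0,0,1],
  [-0.1,0,13.9,0,0,0,1],
  [0,0,0,0,0,0,1],
])

```text
time_s: 17.92
position: [0.5208, 0.2211, 0.0675]
tool_rot: [[0.197, 0.884, 0.424], [0.374, -0.467, 0.801], [0.906, 0.0, -0.422]]
ft_force: [-0.7, 0.8, 0.2]
grip_width: 0.0857
gripper_force: 0.0
```

>>> apply_moves([
  [0,0,0,0,0,0,0.7],
  [0,0,0,0,0,0,0.5],
  [0,0,0,0,0,0,0.4],
  [0,0,0,0,0,0,0.3],
  [0,0,0,0,0,0,0.1],
  [0,0,0,0,0,0,0],
  [0,0,0,0,0,0,0],
  [0,0,0,0,0,0,0],
  [0,0,0,0,0,0,0],
  [0,0,0,0,0,0,0],
], grip_force=70)

```text
time_s: 19.18
position: [0.5209, 0.2202, 0.0683]
tool_rot: [[0.197, 0.884, 0.425], [0.373, -0.468, 0.801], [0.907, 0.001, -0.422]]
ft_force: [-2.6, -2.9, 5.2]
grip_width: 0.0301
gripper_force: 68.6
```

>>> apply_moves([
  [9,0,-4.2,0,0,0,0],
  [18,0,-8.4,0,0,0,0],
  [22.7,0,-10.6,0,0,0,0],
  [22.7,0,-10.6,0,0,0,0],
  [22.7,0,-10.6,0,0,0,0],
  [22.7,0,-10.6,0,0,0,0],
  [22.7,0,-10.6,0,0,0,0],
  [0,0,0,0,0,0,0],
])

```text
time_s: 20.18
position: [0.5206, 0.2202, 0.2241]
tool_rot: [[0.195, 0.884, 0.426], [0.375, -0.468, 0.8], [0.906, 0.004, -0.422]]
ft_force: [0.4, 0.3, -2.7]
grip_width: 0.0303
gripper_force: 69.4
```

```bash
cat > k2.py <<'E'
from k import *
V=[.53,.353,.138,.115,.002,.102,.26]
def fk(q,g):
    q=np.radians(q);l2,l4,h,e1,e2,a3,L=V;r=Ro.from_euler
    A=r('z',q[0]);B=A*r('y',q[1]+q[2]);C=B*r('z',q[3]);Rt=(C*r('y',q[4])*r('z',q[5]+np.pi/2)).as_matrix()
    w=A.apply([l2*np.sin(q[1]),e1,h+l2*np.cos(q[1])])+B.apply([a3,0,l4])+C.apply([0,e2,0])
    return w+L*Rt[:,2],Rt,w
import k;k.fk=fk
E
python3 - <<'E'
from k2 import *
from rig import telemetry,get_image
np.set_printoptions(precision=3,suppress=True)
s=telemetry.observe();print(s["position"],s["q"],s["ft_force"])
p0,R0=s["position"],s["tool_rot"]
# driver in the side/top cloud, in tool axes
for n in("side","top"):
    d=get_image(n);np.savez(f"{n}7.npz",**d);X=(cloud(d).reshape(-1,3)-p0)@R0
    ax=R0.T@np.array([0,0,1.]);u=X@ax;foot=X-np.outer(u,ax);c=np.array([0,0,-.0187]);c=c-(c@ax)*ax
    m=(np.linalg.norm(foot-c,axis=1)<.03)
    z=X@ax+p0[2]; h=z[m];print(n,m.sum(),"z range",np.percentile(h,[1,5,95,99]))
    for lo,hi in((.055,.08),(.135,.165),(.21,.235)):
        mm=m&(z>lo+.075)&(z<hi+.075);
        if mm.sum()>5:print("  z",lo+.075,mm.sum(),(X[mm]@R0.T+p0).mean(0))
R1=lay(97.2,115);c=np.array([.6223,.0566,.123])
d=np.array([np.cos(np.radians(97.2)),np.sin(np.radians(97.2)),0])
g=c+.006*d                      # grip point on the axis
p1=g+.0187*R1[:,2]
path([(p1+[0,0,.09],R1,14),(p1+[0,0,.012],R1,6)],s["q"],p0,R0)
E
```

```text
[0.521 0.22  0.224] [-14.636  20.307 108.721  77.474  64.592 -33.466] [ 0.439  0.337 -2.743]
side 765 z range [-0.002 -0.001  0.299  0.316]
  z 0.21000000000000002 97 [0.504 0.216 0.23 ]
  z 0.285 86 [0.509 0.211 0.295]
top 443 z range [0.001 0.163 0.301 0.322]
  z 0.21000000000000002 89 [0.509 0.204 0.232]
  z 0.285 107 [0.509 0.201 0.294]
row [-11.69, 9.25, -1.61, 0.97, -6.2, -2.6] x 14
    [0.569 0.124 0.178] [-5.3 23.4 82.7 14.4 66.8 -3.5] err 0.0 dq 7.3 wrist [0.53  0.068 0.429]
    [0.622 0.055 0.196] [  4.3  32.6  65.8 -25.2  81.3   1. ] err 0.0 dq 6.2 wrist [0.609 0.163 0.432]
row [5.48, 0.02, 11.75, -0.01, -0.01, -0.0] x 6
    [0.623 0.055 0.144] [  4.4  35.2  69.9 -25.9  75.1   4. ] err 0.0 dq 1.5 wrist [0.609 0.164 0.38 ]
    [0.623 0.055 0.118] [  4.4  36.7  71.7 -26.3  72.2   5.5] err 0.0 dq 1.5 wrist [0.609 0.164 0.354]
```

```bash
cat > t2.py <<'E'
from k2 import *
from rig import telemetry
np.set_printoptions(precision=3,suppress=True)
s=telemetry.observe()
R1=lay(97.2,115);c=np.array([.6223,.0566,.123])
d=np.array([np.cos(np.radians(97.2)),np.sin(np.radians(97.2)),0])
p1=c+.006*d+.0187*R1[:,2]
path([([.58,.20,.30],R1,12),(p1+[0,0,.10],R1,8),(p1+[0,0,.015],R1,6)],s["q"],s["position"],s["tool_rot"])
E
python3 t2.py
```

```text
row [2.04, 6.39, -6.36, 1.11, -7.24, -3.05] x 12
    [0.551 0.189 0.267] [ 2.3 18.9 74.3 11.3 78.1  7.1] err 0.0 dq 8.1 wrist [0.513 0.138 0.519]
    [0.58 0.2  0.3 ] [ 18.2  30.8  52.  -25.  101.2   6.9] err 0.0 dq 7.1 wrist [0.566 0.309 0.536]
row [-11.97, 2.99, 18.55, 0.0, 0.0, 0.01] x 8
    [0.607 0.109 0.241] [  9.6  30.9  61.3 -25.   89.    3. ] err 0.0 dq 2.3 wrist [0.593 0.218 0.477]
    [0.623 0.055 0.206] [  4.4  32.1  64.9 -25.2  82.4   0.5] err 0.0 dq 2.1 wrist [0.609 0.164 0.442]
row [5.99, 0.0, 12.83, 0.0, 0.0, -0.01] x 6
    [0.623 0.055 0.149] [  4.4  34.9  69.5 -25.8  75.7   3.7] err 0.0 dq 1.6 wrist [0.609 0.164 0.385]
    [0.623 0.055 0.121] [  4.4  36.5  71.5 -26.3  72.5   5.3] err 0.0 dq 1.6 wrist [0.609 0.164 0.357]
```

>>> apply_moves([
  [2,6.4,-6.4,1.1,-7.24,-3.05,0],
  [2,6.4,-6.4,1.1,-7.24,-3.05,0],
  [2,6.4,-6.4,1.1,-7.24,-3.05,0],
  [2,6.4,-6.4,1.1,-7.24,-3.05,0],
  [2,6.4,-6.4,1.1,-7.24,-3.05,0],
  [2,6.4,-6.4,1.1,-7.24,-3.05,0],
  [2,6.4,-6.4,1.1,-7.24,-3.05,0],
  [2,6.4,-6.4,1.1,-7.24,-3.05,0],
  [2,6.4,-6.4,1.1,-7.24,-3.05,0],
  [2,6.4,-6.4,1.1,-7.24,-3.05,0],
  [2,6.4,-6.4,1.1,-7.24,-3.05,0],
  [2,6.4,-6.4,1.1,-7.24,-3.05,0],
])

```text
time_s: 21.78
position: [0.5803, 0.1997, 0.2991]
tool_rot: [[-0.117, 0.992, 0.051], [0.897, 0.127, -0.423], [-0.426, -0.003, -0.905]]
ft_force: [0.3, 0.2, -2.7]
grip_width: 0.0301
gripper_force: 69.3
```

>>> apply_moves([
  [-12,3,18.5,0,0,0,0],
  [-12,3,18.5,0,0,0,0],
  [-12,3,18.5,0,0,0,0],
  [-12,3,18.5,0,0,0,0],
  [-12,3,18.5,0,0,0,0],
  [-12,3,18.5,0,0,0,0],
  [-12,3,18.5,0,0,0,0],
  [-12,3,18.5,0,0,0,0],
  [0,0,0,0,0,0,0],
  [0,0,0,0,0,0,0],
])

```text
time_s: 23.02
position: [0.6231, 0.0544, 0.2075]
tool_rot: [[-0.113, 0.992, 0.055], [0.899, 0.126, -0.419], [-0.422, 0.002, -0.907]]
ft_force: [-0.5, 0.1, -2.1]
grip_width: 0.03
gripper_force: 69.6
```

```bash
cat > t3.py <<'E'
from k2 import *
from rig import telemetry
np.set_printoptions(precision=2,suppress=True)
import sys
L=snap(8,{"top":(100,220,180,300),"side":(130,260,180,310)},"pics/c8.png")
s=telemetry.observe();p,R=s["position"],s["tool_rot"]
Z0=R@np.array([np.cos(np.radians(25)),0,-np.sin(np.radians(25))])   # driver axis
g=p-.0187*R[:,2];print("axis(board)",RB.T@Z0,"pos err mid (board, mm)",RB.T@(g-.006*Z0-np.array([.6223,.0566,.123]))*1000)
mid=g-.006*Z0;X0=Z0;Y0=R[:,1];N=np.cross(X0,Y0)
for n,d in L.items():
    X=(cloud(d).reshape(-1,3)-mid)@np.c_[X0,Y0,N]*1000
    m=(np.hypot(X[:,1],X[:,2])<26)&(X[:,0]>-85)&(X[:,0]<110)
    print(n,m.sum(),"along(-70..98)",np.percentile(X[m,0],[0.5,2,98,99.5]))
    for lo,hi in((-58,-35),(25,50)):
        k=m&(X[:,0]>lo)&(X[:,0]<hi)
        if k.sum()>5:
            o=least_squares(lambda v:np.hypot(X[k,1]-v[0],X[k,2]-v[1])-16,[0,0],loss="soft_l1");print("  axis offset y,n",lo,o.x,k.sum(),np.abs(o.fun).mean())
E
python3 t3.py; python3 - <<'E'
exec(open('t2.py').read().split("path(")[0])
path([(p1+[0,0,.015],R1,6)],s["q"],s["position"],s["tool_rot"])
E
```

```text
axis(board) [-0.  1.  0.] pos err mid (board, mm) [  0.49  -0.1  101.91]
top 477 along(-70..98) [-70.34 -68.86  18.29  21.1 ]
  axis offset y,n -58 [-1.38  1.22] 111 1.2512373971569808
side 329 along(-70..98) [-66.52 -64.85  91.9   98.46]
  axis offset y,n -58 [ 2.44 -0.79] 46 1.9540467854204933
  axis offset y,n 25 [ 3.33 -0.97] 65 1.5339457127920058
row [6.13, -0.12, 13.12, 0.03, -0.0, -0.0] x 6
    [0.623 0.055 0.15 ] [  4.4  34.9  69.5 -25.8  75.8   3.7] err 0.0 dq 1.6 wrist [0.609 0.164 0.386]
    [0.623 0.055 0.121] [  4.4  36.5  71.5 -26.2  72.5   5.3] err 0.0 dq 1.6 wrist [0.609 0.164 0.357]
```

View pics/c8.png

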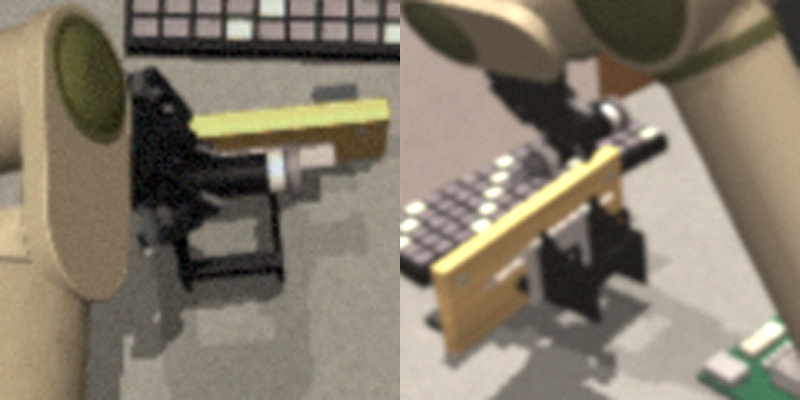

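The driver lies level over the rest (top crop foot at (290,170)), matching the kinematic estimate to within 2 mm. Lower it.

>>> apply_moves([
  [6.1,-0.1,13.1,0,0,0,0],
  [6.1,-0.1,13.1,0,0,0,0],
  [6.1,-0.1,13.1,0,0,0,0],
  [6.1,-0.1,13.1,0,0,0,0],
  [6.1,-0.1,13.1,0,0,0,0],
  [6.1,-0.1,13.1,0,0,0,0],
  [0,0,0,0,0,0,0],
])

```text
time_s: 24.0
position: [0.6222, 0.0538, 0.1195]
tool_rot: [[-0.114, 0.992, 0.053], [0.899, 0.125, -0.419], [-0.422, 0.0, -0.906]]
ft_force: [-0.5, 0.1, -1.9]
grip_width: 0.0301
gripper_force: 69.6
```

>>> apply_moves([
  [1.7,0,3.6,0,0,0,0],
  [1.7,0,3.6,0,0,0,0],
  [0,0,0,0,0,0,0],
])

```text
time_s: 24.38
position: [0.6227, 0.0539, 0.1128]
tool_rot: [[-0.113, 0.992, 0.055], [0.899, 0.125, -0.419], [-0.423, 0.002, -0.906]]
ft_force: [0.4, -0.1, -2.4]
grip_width: 0.03
gripper_force: 69.6
```

>>> apply_moves([
  [0.8,0,1.8,0,0,0,0],
  [0.8,0,1.8,0,0,0,0],
  [0,0,0,0,0,0,0],
])

```text
time_s: 24.75
position: [0.6227, 0.0538, 0.1088]
tool_rot: [[-0.113, 0.992, 0.055], [0.899, 0.125, -0.419], [-0.423, 0.002, -0.906]]
ft_force: [0.1, 0.4, -2.4]
grip_width: 0.0304
gripper_force: 69.6
```

>>> apply_moves([
  [0.6,0,1.2,0,0,0,0],
  [0,0,0,0,0,0,0],
])

```text
time_s: 25.0
position: [0.6227, 0.0539, 0.1075]
tool_rot: [[-0.113, 0.992, 0.055], [0.899, 0.125, -0.419], [-0.423, 0.002, -0.906]]
ft_force: [-0.7, -0.6, -1.9]
grip_width: 0.0302
gripper_force: 69.6
```

>>> apply_moves([
  [0.5,0,1,0,0,0,0],
  [0,0,0,0,0,0,0],
])

```text
time_s: 25.25
position: [0.6228, 0.054, 0.1065]
tool_rot: [[-0.113, 0.992, 0.055], [0.899, 0.125, -0.419], [-0.423, 0.003, -0.906]]
ft_force: [-0.1, -0.3, -2.4]
grip_width: 0.0303
gripper_force: 69.5
```

>>> apply_moves([
  [0.4,0,0.8,0,0,0,0],
  [0,0,0,0,0,0,0],
])

```text
time_s: 25.5
position: [0.6228, 0.0539, 0.1063]
tool_rot: [[-0.112, 0.992, 0.056], [0.899, 0.125, -0.419], [-0.423, 0.003, -0.906]]
ft_force: [-1.2, 0.9, 3.3]
grip_width: 0.0301
gripper_force: 70.2
```

Contact at the expected height (TCP z 0.1063). Release.

>>> apply_moves([
  [0,0,0,0,0,0,0.38],
  [0,0,0,0,0,0,0.45],
  [0,0,0,0,0,0,0.55],
  [0,0,0,0,0,0,0.65],
  [0,0,0,0,0,0,0.65],
  [0,0,0,0,0,0,0.65],
])

```text
time_s: 26.25
position: [0.6228, 0.054, 0.1056]
tool_rot: [[-0.113, 0.992, 0.055], [0.899, 0.125, -0.419], [-0.423, 0.003, -0.906]]
ft_force: [-0.4, 0.4, -0.2]
grip_width: 0.0557
gripper_force: 0.0
```

>>> apply_moves([
  [0,0,-6,0,0,0,0.65],
  [0,0,-10,0,0,0,0.65],
  [0,0,-20,0,0,0,0.65],
  [0,0,-25,0,0,0,0.65],
  [0,0,-25,0,0,0,0.65],
  [0,0,-25,0,0,0,0.65],
  [0,0,-25,0,0,0,0.65],
  [0,0,-25,0,0,0,0.65],
  [0,0,0,0,0,0,0.65],
])

```text
time_s: 27.38
position: [0.6142, 0.1223, 0.2537]
tool_rot: [[-0.112, 0.992, 0.06], [0.899, 0.127, -0.418], [-0.422, 0.007, -0.906]]
ft_force: [-0.1, 0.2, 0.2]
grip_width: 0.0556
gripper_force: 0.0
```

>>> apply_moves([
  [0,-40,0,0,0,0,0.65],
  [0,-40,0,0,0,0,0.65],
  [0,-40,0,0,0,0,0.65],
  [0,-40,0,0,0,0,0.65],
  [0,-30,0,0,0,0,0.65],
  [0,0,0,0,0,0,0.65],
])

```text
time_s: 28.12
position: [0.4237, 0.0973, 0.2508]
tool_rot: [[-0.113, 0.992, 0.055], [0.899, 0.126, -0.419], [-0.423, 0.002, -0.906]]
ft_force: [-0.2, -0.5, 0.4]
grip_width: 0.0552
gripper_force: 0.0
```

```bash
python3 - <<'E'
from h import *
np.set_printoptions(precision=2,suppress=True)
L=snap(9,{"top":(100,220,180,300),"side":(130,260,160,290)},"pics/c9.png")
for n,d in L.items():
    X=(cloud(d).reshape(-1,3)-BO)@RB*1000
    m=(abs(X[:,0]+68)<24)&(X[:,2]>126)&(X[:,2]<150)&(abs(X[:,1])<130)
    print(n,m.sum(),"driver x,z",X[m].mean(0),X[m,2].max(),"y (-70..+98)",np.percentile(X[m,1],[.5,99.5]),"slope",np.polyfit(X[m,1],X[m,0],1)[0],np.polyfit(X[m,1],X[m,2],1)[0])
    k=(X[:,0]>-118)&(X[:,0]<-98)&(abs(X[:,1])<34)&(X[:,2]>85)&(X[:,2]<110);print(" bar (-110/-109, z 96/97)",np.median(X[k],0),k.sum())
E
```

```text
top 557 driver x,z [-70.9   -0.56 135.44] 145.89775971768805 y (-70..+98) [-69.8   78.31] slope 0.006818967036058096 -0.02278102064717573
 bar (-110/-109, z 96/97) [-110.18    0.17   96.51] 130
side 290 driver x,z [-70.87   5.93 135.91] 145.43244700435397 y (-70..+98) [-67.55  87.95] slope 0.02346933897370278 -0.028324145874458837
 bar (-110/-109, z 96/97) [-108.93    0.41   96.84] 86
```

View pics/c9.png

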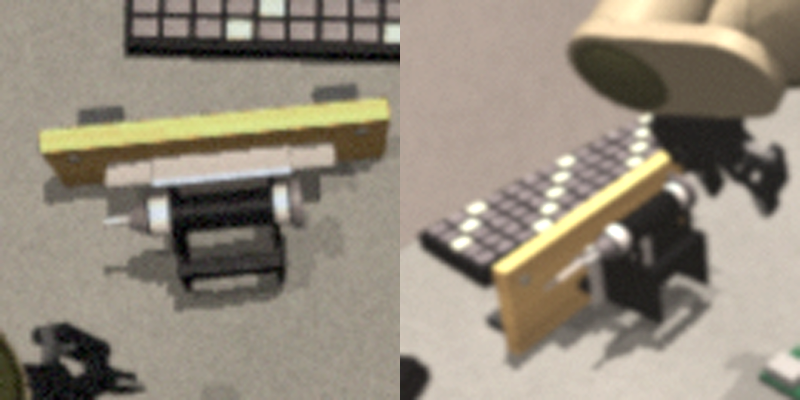

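The driver lies in both saddles (top crop from (110,220) to (300,195)). Its foot end is at -69.8/-67.5 mm against a nominal -70, and the rest hasn't moved. Handing in.

```bash
python3 -c "
from rig import env
print(env.close_job())"
```

```text
the job is handed in; nothing more can be done
None
```

The rest hangs plumb and home on the middle of the cleat, the electric screwdriver lies centred (to about 2 mm) in its two saddles, and the job is handed in at about 28 s with the gripper clear.

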